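# Clear the level off the enclosure and put its cover on

## Robot

A 6-joint arm with a two-finger parallel gripper is mounted at the origin on the work surface. World frame = base frame: x ahead of the robot, y to its left, z up, the work surface at z = 0. Lengths are in mm, angles in rad, forces in N, time in s.
With the tool pointing down it reaches from about 275 to 1000 mm from the base axis. Payload 8.4 kg.
Tool frame: the origin (TCP) lies at the very end of the fingers, on their centre line; the grasp point (between the pads) lies 19 mm behind it; z points along the fingers, y is the direction in which the jaws open and shut (so a half turn about z gives the same grasp; the last joint's range is limited). The gripper opens to 85 mm and grips with 20 to 120 N. Pads are 22 mm wide; open, the fingers measure 114 mm over their backs; the gripper's body (76 mm by 85 mm) begins 54 mm behind the grasp point. The pads swing forward as they close: fully open they stand 13 mm farther back than shut.
Start: joints at [1.125, 0.353, 1.633, -0, 1.155, -0.002], TCP at [268.358, 564.457, 231.281] pointing down, gripper open.
Joint ranges: [-2.63, 2.63], [-0.92, 2.1], [0.06, 2.66], [-1.3, 4.44], [0, 2.69], [-3.02, 3.02]. Speed limits (rad/s): [2.22, 2.22, 2.79, 3.14, 3.14, 3.14].

## Interface

Orientations are given as [roll, pitch, yaw] about the fixed x, y, z axes, in that order (R = Rz(yaw) Ry(pitch) Rx(roll)).
In Python, from rig import sense, grab_frame, get_calibration, sign_off, boxes_of, trace gives the robot as it stands.
- The arm moves only by the tool servo_tool, never from a script. Its argument "rows" is a list of rows, each a list of 3 entries, a list of its own where there are three numbers: the finger opening in mm, from 0 to 85.4, then the shift along the tool's x, y, z in mm, then the turn, a rotation vector about the tool's x, y, z in degrees. A call has 1 to 8 rows; each row shifts and turns the commanded pose from where the row before left it, along the tool's axes as they then stand; what a row does not reach is not made up. A row lasts 1/8 s, in which the tool goes at most 62.5 mm and 10.7 degrees, less where a joint would pass 70% of its speed; a pose out of reach is approached as far as the arm can. A call is refused whole if a number of a shift passes 62.5 or a number of a turn 10.7, either way. A call with a gripper value outside its range is refused whole. The fingers move at their own pace and stop on an object; "force" is the grip in N (left out, the last holds). Time passes only in rows, so rows that do not move let the fingers close. It gives the time, the measured TCP pose, the force and the opening at its end, in the units of the state.
- sense(): the state, without advancing time (a new reading comes with each control period).
- grab_frame(name): name is "scene" or "top" or "wrist"; returns the picture (400x640x3 uint8, blue, green, red); there is no depth.
- get_calibration(name): a dict with "intrinsics" (3x3 intrinsics, pixels), "world_to_cam" (4x4, takes a point from world to camera coordinates). Camera axes: x right, y down, z forward; pixel columns grow to the right and rows downward; lengths in mm; the calibration is good to about 2 mm. A picture is of the moment at which its call begins: read the wrist's pose just before it. get_calibration takes no time and is no camera call; for the wrist camera it gives the pose at the moment of the call.
- sign_off(): hands the job in, once; it reports no verdict.
Trained networks look in the newest picture that a camera, given by its name, has taken for a name from the list of things; names that differ only in an ending like _2 or _b are one class to them, and where a whole thing is asked for, a point or a joint stands for the part that bears it (a point fixed in the world has none). Each returns a list of dicts, best first, with "conf" (0 to 1); they miss things now and then, are a little off and sometimes report something else, mostly with a low value. They report only what shows in the picture. A call takes as long as a camera call. They do not tell look-alikes from the thing itself.
- boxes_of(camera, thing): "centre" ([x, y, z] in mm, in the coordinates of the camera as it stood for that picture, good to about 4 mm: the middle of the surface that is visible of it).
- trace(camera, thing): "mask" (400x640 bool, what is visible of it).
The state is a dict: "clock": time; "qpos": joint angles; "qvel": joint speeds; "joint_efforts": joint torques, N m; "eef_pos": TCP position; "tcp_rot": TCP orientation; "contact_force": force on the tool from outside, world axes, zero at the start; "wrist_torque": the same for the moment, N m; "opening": opening from 0.0 (shut) to 1.0 (fully open).
Only numpy, scipy, OpenCV 4.12 (cv2) and the standard library are available. Lean on these libraries where they do the work, as an engineer would, in place of code of your own. Each camera call takes 0.05 s, during which the arm holds its last target. There are 200 camera calls.

## Task

Close the grey enclosure. First take the spirit level that lies across its open mouth and lay it in the blue tool tray; then fetch the cover by its red handle from the sloping blue stand and set it on the enclosure, fully home and flush all round. Set both things down without dropping them, and leave the bottle, the battery pack and the cable gland where they are.

Things in the scene. Friction and masses are not known exactly. Their poses are not given: they have to be found in the camera images.
- enclosure: Light grey open-topped metal enclosure, fixed to the bench: 110 mm along its x, 180 mm along its y, 60 mm high, walls 6 mm, mouth 98 x 168 mm. Origin: centre of its underside, on the bench; z up; yaw within 20 degrees of the world's. When closed, the cover's origin lies 60 mm above this origin, axes parallel (either way round).
- level: Spirit level, loose yellow bar with black ends, green vials: 200 mm along its x, 24 mm wide (y), 45 mm high (z), about 0.25 kg, balanced at its middle. Origin: centre of its underside. Starts upright across the enclosure's mouth, underside on the rim 60 mm above the bench, its x within 20 degrees of the enclosure's x. Grip across the 24 mm width from above.
- level_mid (a point): Centre of the level, 22.5 mm above its underside.
- tray: Open blue steel tool tray, fixed to the bench, left or right of the enclosure (side changes): 260 mm along its x, 140 mm along its y, 35 mm high, walls and floor 5 mm, inside 250 x 130 mm. Origin: centre of its underside; z up. The level goes on its floor, length along the tray's length, on its underside or on a side.
- stand: Blue sloping stand, fixed to the bench, on the other side from the tray. Its face, 140 mm up the slope, 230 mm wide (y), climbs at 28 degrees towards its +x: it looks up and towards the robot. The face's low edge is 55 mm in front (-x) of the origin and 30 mm above the bench; a ledge 12 mm high there holds the cover. Top about 96 mm. Origin: on the bench under the middle.
- cover: Loose enclosure cover, 0.32 kg, balanced. Grey plate 110 (x) x 180 (y) x 5 mm; black plug 90 x 160 x 8 mm centred under it enters the mouth with 4 mm play each side. Origin: centre of the plate's underside; z: plate's normal, away from the plug. Starts leaning on the stand, x up the slope, z tilted 28 degrees from vertical to the stand's -x. Same after a half turn about z.
- cover_handle (a point): Centre of the cover's red grip bar, 37 mm from the cover's origin along its z. Bar along the cover's y, 110 mm long, section 16 x 16 mm (29 to 45 mm above the origin), 24 mm free under it; black legs 14 mm wide, 48 mm either side of the middle. Pinch its long flat sides (closing along the cover's x), tool along the plate's normal.
- bottle: Clear plastic bottle with red cap, 70 mm diameter, 200 mm high, loose bystander. Origin: centre of its underside.
- battery: Red and black power-tool battery pack, 75 x 120 x 65 mm high, loose bystander. Origin: centre of its underside.
- gland: Large steel cable gland standing upright, 38 mm diameter, 60 mm high, loose bystander. Origin: centre of its underside.
Things that resemble listed ones, but are neither listed nor needed, are in the scene too. Of the things like the level, leave any that is orange or purple; of the rest the larger one is meant.

How it is judged (in metres and radians):
On the way, in this order (a step that is already met when the one before it is completed fails the run):
1. the level lies in the tray, let go and still (x of level_mid in the frame of tray between -0.125 and 0.125 m and y of level_mid in the frame of tray between -0.065 and 0.065 m and z of level_mid in the frame of tray below 0.034 m and contact force between level and tray above 0.3 N and angle between the x axis of level and the x axis of tray, either way round below 0.65 rad and contact force between level and the fingers below 0.05 N and linear speed of level below 0.03 m/s), for 0.2 s.
2. after that, the cover has been lifted off the stand (distance of cover from where it was at the start of the episode above 0.05 m and contact force between cover and stand below 0.05 N), for 0.1 s.
At the end, for the whole second after the job is handed in: Level let go and still on the tray's floor, centre inside the walls and below 34 mm, within 0.65 rad of the tray's length. Cover let go and still on the enclosure: within 7 mm of its middle each way, origin 57 to 63 mm up, tilt under 0.05 rad, turned under 0.1 rad (all of step 1 and x of cover in the frame of enclosure between -0.007 and 0.007 m and y of cover in the frame of enclosure between -0.007 and 0.007 m and z of cover in the frame of enclosure between 0.057 and 0.063 m and angle between cover's own z axis and vertical below 0.05 rad and angle between the x axis of cover and the x axis of enclosure, either way round below 0.1 rad and contact force between cover and enclosure above 0.3 N and contact force between cover and the fingers below 0.05 N and linear speed of cover below 0.02 m/s); the robot touches nothing.
It fails at once if the level is dropped or thrown (it moves faster than 0.65 m/s while the fingers do not hold it) (contact force between level and the fingers below 0.05 N and linear speed of level above 0.65 m/s).
It fails at once if the cover is dropped or thrown (it moves faster than 0.65 m/s while the fingers do not hold it) (contact force between cover and the fingers below 0.05 N and linear speed of cover above 0.65 m/s).
It fails at once if the bottle is moved by more than 25 mm (distance of bottle from where it was at the start of the episode above 0.025 m).
It fails at once if the battery pack is moved by more than 25 mm (distance of battery from where it was at the start of the episode above 0.025 m).
It fails at once if the cable gland is moved by more than 25 mm (distance of gland from where it was at the start of the episode above 0.025 m).
It also fails if it takes over 64 s, if anything falls off the work surface, if the arm or the gripper's body presses on something with over 40 N, if the wrist force passes 120 N, or if a joint passes its speed limit or range.

## Working session

There is one attempt and no reset: what is moved stays moved. The work goes in short steps, Python scripts to look and compute and a tool call to move; the robot and the scene stay as the last step left them, time stands still between calls to the robot, and variables do not carry over. Pictures are saved under pics/ and viewed, about 8 in all and at most 12, crops included, and the job is handed in when it is done.

Besides the shell and the picture viewer there is one more tool, called after ">>>" as name(argument=value, ...), one argument or row to a line, values as JSON. servo_tool: Moves the arm, as the interface text tells. Its arguments: {"type":"object","properties":{"rows":{"type":"array","items":{"type":"array"}},"force":{"type":"number"}},"required":["rows"]}

```bash
ls; mkdir -p pics; cat > h.py <<'E'
import numpy as np, cv2
from rig import *
def cal(c):
    k=get_calibration(c); return np.array(k["intrinsics"],float),np.array(k["world_to_cam"],float)
def boxes(c,things,T=None):
    if T is None: T=cal(c)[1]
    K=cal(c)[0]; Ti=np.linalg.inv(T)
    for t in things:
        for b in boxes_of(c,t)[:4]:
            p=np.array(b["centre"],float); u=K@p/p[2]
            print(c,t,round(b["conf"],2),"w",np.round((Ti@np.r_[p,1])[:3]),"px",np.round(u[:2]))
def ray_z(c,uv,z,K=None,T=None):
    if K is None: K,T=cal(c)
    uv=np.atleast_2d(np.array(uv,float)); R=T[:3,:3];o=-R.T@T[:3,3]
    d=(np.linalg.inv(K)@np.c_[uv,np.ones(len(uv))].T).T@R
    return o+d*((z-o[2])/d[:,2])[:,None]
def proj(c,P):
    K,T=cal(c); P=np.atleast_2d(P); q=(T[:3,:3]@P.T).T+T[:3,3]; u=(K@q.T).T; return u[:,:2]/u[:,2:]
E
python3 - <<'E'
from h import *
s=sense(); print(s["clock"],s["eef_pos"],s["tcp_rot"])
a=grab_frame("scene");cv2.imwrite("pics/scene.png",a)
boxes("scene",["enclosure","level","tray","stand","cover","cover_handle"])
a=grab_frame("top");cv2.imwrite("pics/top.png",a)
boxes("top",["enclosure","level","tray","stand","cover","cover_handle","bottle","battery","gland"])
print(sense()["clock"])
E
```

```text
pics
0.0 [268.16256652 564.0183381  230.55139699] [-3.14016935e+00  1.08603078e-05  2.69780497e+00]
scene enclosure 0.95 w [507. -47.  28.] px [303. 222.]
scene level 0.7 w [514. -13. 105.] px [316. 198.]
scene level 0.69 w [269. 384.  24.] px [436. 172.]
scene level 0.67 w [310. 167.  28.] px [370. 181.]
scene level 0.62 w [ 266. -223.   35.] px [238. 178.]
scene tray 0.89 w [ 543. -337.    3.] px [188. 246.]
scene stand 0.66 w [606. 357.  64.] px [470. 224.]
scene cover 0.74 w [511. -16. 105.] px [315. 198.]
scene cover 0.56 w [553. 312.  84.] px [446. 206.]
top enclosure 0.67 w [464. -41.  12.] px [348. 225.]
top level 0.79 w [473. -12. 110.] px [339. 220.]
top level 0.71 w [307. 169.  41.] px [266. 287.]
top level 0.57 w [264. 377.  39.] px [183. 304.]
top tray 0.78 w [ 537. -335.    6.] px [459. 198.]
top tray 0.55 w [ 772. -148.   57.] px [390. 105.]
top stand 0.96 w [611. 340.  83.] px [196. 165.]
top cover 0.69 w [559. 314.  75.] px [207. 186.]
top cover_handle 0.81 w [556. 316.  76.] px [207. 187.]
top bottle 0.56 w [750. 177. 132.] px [260. 104.]
top battery 0.89 w [ 769. -148.   54.] px [390. 107.]
top gland 0.53 w [746. -10.  60.] px [337. 115.]
0.85
```

View pics/top.png

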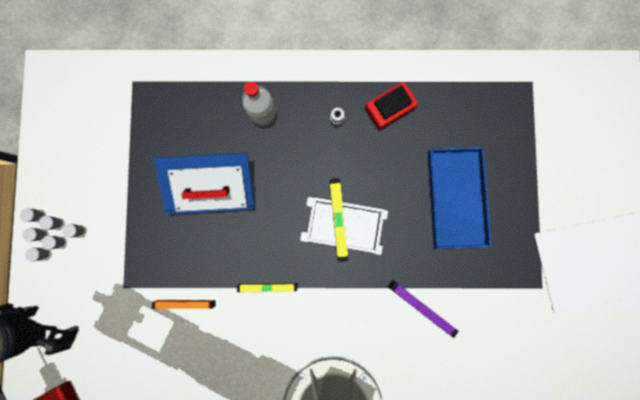

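View pics/scene.png

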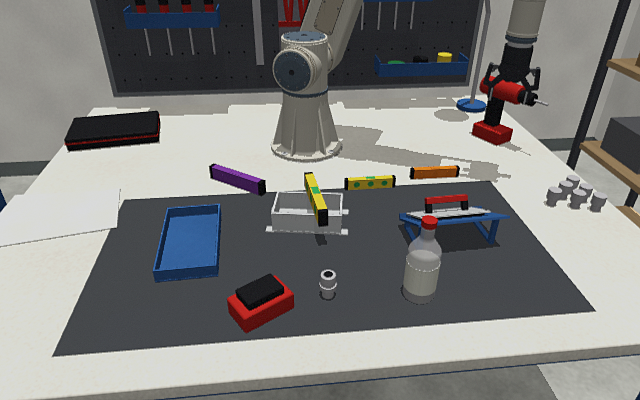

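Level look-alikes in top: yellow bar across the enclosure (339,220), small yellow bar (266,287), orange (183,304) and purple (423,308). The larger yellow one across the mouth is meant. The tray is at (459,198), the stand and cover at (207,186), the bottle at (258,105), the gland at (337,115) and the battery at (391,106).

```bash
cat >> h.py <<'E'
def rect(pts):
    (c,(w,h),_)=r=cv2.minAreaRect(np.float32(pts)); b=cv2.boxPoints(r)
    e=b[1]-b[0]; f=b[2]-b[1]; l=e if np.hypot(*e)>np.hypot(*f) else f
    a=np.degrees(np.arctan2(l[1],l[0])); return np.round(c,1),np.round(sorted((w,h)),1),round((a+90)%180-90,1)
def masks(c,t):
    return [(m["conf"],np.array(m["mask"])) for m in trace(c,t)]
E
python3 - <<'E'
from h import *
a=grab_frame("top")
K,T=cal("top"); print("cam", np.round(-T[:3,:3].T@T[:3,3]))
for t,z in [("level",105),("tray",35),("enclosure",60),("stand",60),("battery",60),("cover_handle",100)]:
    for cf,m in masks("top",t)[:4]:
        v,u=np.nonzero(m); p=ray_z("top",np.c_[u,v],z)[:,:2]
        print(t,round(cf,2),len(u),"px",u.mean().round(),v.mean().round(),rect(p))
# yellow pixels
h=cv2.cvtColor(a,cv2.COLOR_BGR2HSV); cv2.imwrite("pics/c.png",cv2.resize(a[160:280,140:400],None,fx=3,fy=3,interpolation=cv2.INTER_CUBIC))
E
```

```text
cam [ 442.   29. 1087.]
level 0.86 613 px 184.0 304.0 (array([275.7, 357. ]), array([ 25.3, 148.8]), np.float32(-88.7))
level 0.74 965 px 338.0 218.0 (array([476.6, -10.2]), array([ 29.9, 201. ]), np.float32(6.0))
level 0.61 780 px 423.0 309.0 (array([ 266.6, -208.3]), array([ 22.6, 194. ]), np.float32(52.3))
level 0.57 510 px 265.0 287.0 (array([315.2, 161.5]), array([ 18.7, 140. ]), np.float32(-90.0))
tray 0.86 5728 px 458.0 198.0 (array([ 535.8, -324.4]), array([149.1, 260.4]), np.float32(2.4))
tray 0.58 982 px 338.0 221.0 (array([478.2, -12.7]), array([ 32.2, 215.8]), np.float32(5.9))
enclosure 0.92 2758 px 345.0 225.0 (array([463.9, -26.1]), array([112.1, 203.4]), np.float32(80.3))
stand 0.58 2342 px 201.0 175.0 (array([571.1, 330.1]), array([148.1, 249.8]), np.float32(-86.7))
battery 0.74 1439 px 390.0 106.0 (array([ 770.6, -148.3]), array([ 80.6, 127.9]), np.float32(-59.9))
cover_handle 0.92 2916 px 207.0 188.0 (array([551.7, 309.3]), array([101. , 184.8]), np.float32(-86.6))
```

View pics/c.png

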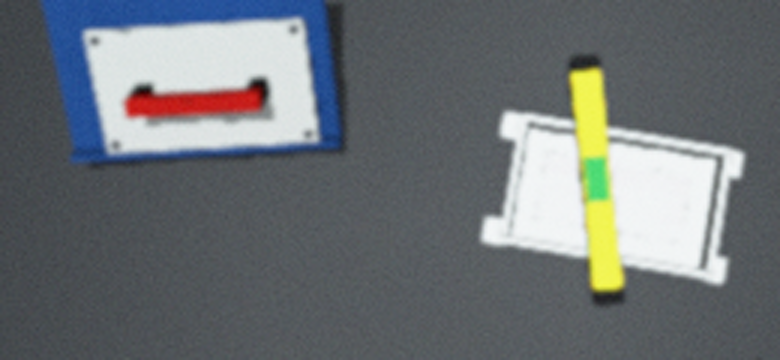

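```bash
cat >> h.py <<'E'
from scipy.spatial.transform import Rotation as Ro
def to(p,rpy_deg):
    s=sense(); R=Ro.from_euler("xyz",s["tcp_rot"]); G=Ro.from_euler("xyz",rpy_deg,degrees=True)
    d=np.array(p)-s["eef_pos"]
    print("t",round(s["clock"],2),"shift now-frame",np.round(R.inv().apply(d),1),"turn",np.round((R.inv()*G).as_rotvec(degrees=True),2),"shift after-turn",np.round(G.inv().apply(d),1),"rpy",np.round(np.degrees(s["tcp_rot"]),2),"pos",np.round(s["eef_pos"],1),"F",np.round(s["contact_force"],1),"op",round(s["opening"],3))
E
python3 -c "
from h import *
to((450,-11,330),(180,0,186))"
```

```text
t 1.2 shift now-frame [-411.2 -441.7  -98.7] turn [ -0.    -0.   -31.43] shift after-turn [-120.5 -591.3  -98.7] rpy [-180.     -0.    154.57] pos [268.3 564.4 231.3] F [-0.6 -0.3  0. ] op 1.0
```

>>> servo_tool(
  rows=[
    [85,[0,0,-12],[0,0,-10.5]],
    [85,[0,0,-12],[0,0,-10.5]],
    [85,[0,0,-12],[0,0,-10.4]],
    [85,[-12,-59,-6],[0,0,0]],
    [85,[-12,-59,-6],[0,0,0]],
    [85,[-12,-59,-6],[0,0,0]],
    [85,[-12,-59,-6],[0,0,0]],
    [85,[-12,-59,-6],[0,0,0]],
  ],
)

```text
clock: 2.2
eef_pos: [359.0, 275.6, 297.7]
tcp_rot: [3.141, 0.001, -3.037]
contact_force: [1.4, 0.1, 0.8]
opening: 0.992
```

>>> servo_tool(
  rows=[
    [85,[-12,-59,-6],[0,0,0]],
    [85,[-12,-59,-6],[0,0,0]],
    [85,[-12,-59,-6],[0,0,0]],
    [85,[-12,-59,-6],[0,0,0]],
    [85,[-12,-59,-6],[0,0,0]],
    [85,[0,0,0],[0,0,0]],
  ],
)

```text
clock: 2.95
eef_pos: [450.1, -13.4, 327.8]
tcp_rot: [-3.14, 0.001, -3.043]
contact_force: [-1.1, -1.0, 0.5]
opening: 0.997
```

```bash
cat >> h.py <<'E'
def wrist(name,things):
    K,T=cal("wrist"); a=grab_frame("wrist"); cv2.imwrite("pics/%s.png"%name,a)
    np.savez("pics/%s.npz"%name,K=K,T=T)
    for t,z in things:
        for cf,m in masks("wrist",t)[:3]:
            v,u=np.nonzero(m); p=ray_z("wrist",np.c_[u,v],z,K,T)[:,:2]
            print(t,round(cf,2),len(u),"px",u.mean().round(),v.mean().round(),"ext",u.min(),u.max(),v.min(),v.max(),rect(p))
    return a,K,T
E
python3 -c "
from h import *
a,K,T=wrist('w1',[('level',105),('enclosure',60)])
print('cam',np.round(-T[:3,:3].T@T[:3,3]),np.round(T[:3,:3],2))
to((476,-11,80),(180,0,186))"
```

```text
level 0.94 1720 px 599.0 48.0 ext 553 639 35 62 (array([282.8, 285.9]), array([ 21.1, 100.5]), np.float32(89.8))
level 0.73 2722 px 316.0 181.0 ext 306 325 108 258 (array([477.6, -11.8]), array([ 23.9, 200.1]), np.float32(5.6))
level 0.73 2126 px 458.0 66.0 ext 399 519 52 79 (array([316.7, 135.8]), array([ 19.4, 136.1]), np.float32(-89.1))
enclosure 0.57 8969 px 301.0 166.0 ext 233 380 108 221 (array([462.2, -30.1]), array([119.3, 190.2]), np.float32(80.3))
cam [369. -20. 472.] [[-0.1   1.   -0.  ]
 [ 0.94  0.09  0.32]
 [ 0.32  0.03 -0.95]]
t 3.1 shift now-frame [-27.1  -4.5 247.1] turn [ 0.03 -0.02 -0.06] shift after-turn [-26.9  -4.4 247.1] rpy [ 1.7997e+02 -2.0000e-02 -1.7406e+02] pos [448.7  -9.4 327.1] F [-0.   0.8 -0.1] op 0.994
```

View pics/w1.png

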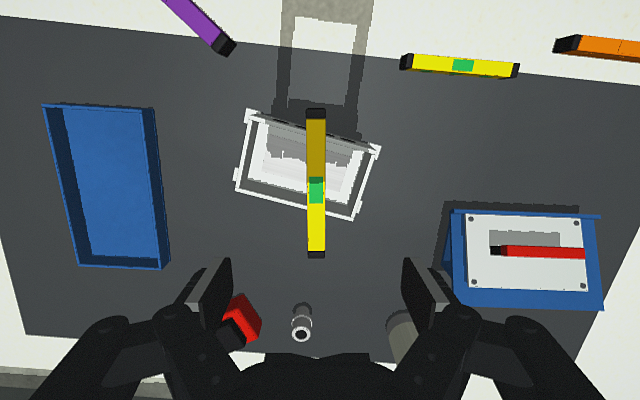

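View w1: the level runs (316,108)-(316,258) across the enclosure, the tray is at the left (110,185) and the cover with its handle at the right (540,250). The level fit matches 24 x 200 mm at (477.6,-11.8), yaw 5.6°.

>>> servo_tool(
  rows=[
    [85,[-9,-2,50],[0,0,0]],
    [85,[-9.5,-2,50],[0,0,0]],
    [85,[-9,-1,50],[0,0,0]],
    [85,[0,0,50],[0,0,0]],
    [85,[0,0,30],[0,0,0]],
    [85,[0,0,25],[0,0,0]],
    [85,[0,0,0],[0,0,0]],
    [10,[0,0,0],[0,0,0]],
  ],
  force=50,
)

```text
clock: 4.1
eef_pos: [477.4, -11.0, 73.1]
tcp_rot: [-3.142, 0.001, -3.036]
contact_force: [1.1, -0.3, -0.4]
opening: 0.813
```

>>> servo_tool(
  rows=[
    [10,[0,0,0],[0,0,0]],
    [10,[0,0,0],[0,0,0]],
    [10,[0,0,0],[0,0,0]],
    [10,[0,0,0],[0,0,0]],
    [10,[0,0,0],[0,0,0]],
  ],
)

```text
clock: 4.72
eef_pos: [477.4, -11.9, 73.1]
tcp_rot: [3.141, 0.001, -3.038]
contact_force: [-1.4, 1.1, 7.6]
opening: 0.272
```

>>> servo_tool(
  rows=[
    [10,[0,0,-25],[0,0,0]],
    [10,[0,0,-50],[0,0,0]],
    [10,[0,0,0],[0,0,0]],
  ],
)

```text
clock: 5.1
eef_pos: [479.3, -12.1, 150.4]
tcp_rot: [-3.141, 0.006, -3.038]
contact_force: [0.1, 0.2, -3.1]
opening: 0.273
```

```bash
python3 -c "
from h import *
d=np.load('pics/w1.npz')
p=ray_z('wrist',[(42,104),(155,109),(170,268),(78,267)],35,d['K'],d['T'])
print(p.round(),rect(p[:,:2]))
print(proj('top',[[537,-330,35]]))
to((537,-330,150),(180,0,182.4))"
```

```text
[[ 412. -404.   35.]
 [ 404. -247.   35.]
 [ 660. -240.   35.]
 [ 674. -395.   35.]] (array([ 538.7, -320.7]), array([157.7, 264.9]), np.float32(2.1))
[[460.18236946 196.5456617 ]]
t 5.1 shift now-frame [ -24.4 -322.1    0.8] turn [-0.04  0.36  3.56] shift after-turn [ -44.4 -320.     0.4] rpy [-179.95    0.36 -174.04] pos [479.3 -12.1 150.4] F [ 0.1  0.2 -3.1] op 0.273
```

>>> servo_tool(
  rows=[
    [10,[0,0,0],[0,0,3.6]],
    [10,[-7,-48,0],[0,0,0]],
    [10,[-7,-48,0],[0,0,0]],
    [10,[-7,-48,0],[0,0,0]],
    [10,[-7,-48,0],[0,0,0]],
    [10,[-7,-48,0],[0,0,0]],
    [10,[-7,-48,0],[0,0,0]],
    [10,[-4,-31,0],[0,0,0]],
  ],
)

```text
clock: 6.1
eef_pos: [535.5, -330.7, 145.6]
tcp_rot: [3.141, -0.001, -3.102]
contact_force: [0.3, 0.9, -4.2]
opening: 0.271
```

>>> servo_tool(
  rows=[
    [10,[0,0,0],[0,0,0]],
    [10,[0,0,35],[0,0,0]],
    [10,[0,0,35],[0,0,0]],
    [10,[0,0,30],[0,0,0]],
    [10,[0,0,20],[0,0,0]],
    [10,[0,0,7],[0,0,0]],
    [10,[0,0,0],[0,0,0]],
  ],
)

```text
clock: 6.98
eef_pos: [536.2, -328.6, 20.3]
tcp_rot: [3.141, -0.0, -3.1]
contact_force: [-0.6, -0.3, -3.2]
opening: 0.274
```

>>> servo_tool(
  rows=[
    [10,[0,0,1.5],[0,0,0]],
    [10,[0,0,0],[0,0,0]],
  ],
)

```text
clock: 7.22
eef_pos: [536.6, -329.1, 19.6]
tcp_rot: [-3.141, 0.001, -3.1]
contact_force: [1.1, -0.2, -2.6]
opening: 0.273
```

>>> servo_tool(
  rows=[
    [10,[0,0,1.2],[0,0,0]],
    [10,[0,0,0],[0,0,0]],
  ],
)

```text
clock: 7.48
eef_pos: [536.5, -329.1, 18.2]
tcp_rot: [-3.141, 0.001, -3.1]
contact_force: [-1.3, -0.2, 2.4]
opening: 0.274
```

>>> servo_tool(
  rows=[
    [26,[0,0,0],[0,0,0]],
    [32,[0,0,0],[0,0,0]],
    [45,[0,0,0],[0,0,0]],
    [50,[0,0,0],[0,0,0]],
    [50,[0,0,-20],[0,0,0]],
    [50,[0,0,-50],[0,0,0]],
    [50,[0,0,-60],[0,0,0]],
    [85,[0,0,-60],[0,0,0]],
  ],
)

```text
clock: 8.48
eef_pos: [536.0, -328.7, 210.9]
tcp_rot: [-3.141, 0.001, -3.1]
contact_force: [0.7, -0.4, -0.7]
opening: 0.779
```

```bash
python3 - <<'E'
from h import *
a=grab_frame("top"); boxes("top",["level"])
for cf,m in masks("top","level")[:4]:
    v,u=np.nonzero(m); print(round(cf,2),rect(ray_z("top",np.c_[u,v],45)[:,:2]))
# unobstructed cover/enclosure from top
for t,z in [("enclosure",60),("cover",70),("stand",60)]:
  for cf,m in masks("top",t)[:2]:
    v,u=np.nonzero(m); print(t,round(cf,2),u.mean(),v.mean(),rect(ray_z("top",np.c_[u,v],z)[:,:2]))
cv2.imwrite("pics/top2.png",cv2.resize(a[130:290,140:520],(760,320),interpolation=cv2.INTER_CUBIC))
# sloped-plane fit of the handle from w1: seen later
E
```

```text
top level 0.96 w [ 256. -222.   46.] px [422. 308.]
top level 0.96 w [262. 377.  38.] px [184. 305.]
top level 0.81 w [ 533. -320.   54.] px [459. 197.]
top level 0.76 w [310. 172.  39.] px [265. 286.]
0.83 (array([ 535.4, -322.2]), array([ 37.4, 200.8]), np.float32(2.3))
0.76 (array([307.4, 168.4]), array([ 19.8, 151. ]), np.float32(-90.0))
0.71 (array([266.6, 375.9]), array([ 27. , 160.7]), np.float32(-90.0))
0.65 (array([ 255.5, -222.5]), array([ 26. , 208.8]), np.float32(52.2))
enclosure 0.77 344.22659347362 224.83562061604147 (array([463.7, -26. ]), array([111.3, 203.4]), np.float32(80.1))
enclosure 0.3 201.61953833470733 175.94023083264634 (array([568.8, 329.9]), array([149.4, 248.9]), np.float32(-86.3))
cover 0.85 206.9545609839426 187.79398701742397 (array([554.3, 318.6]), array([106., 189.]), np.float32(-86.9))
cover 0.6 257.55243445692884 103.5692883895131 (array([775.1, 192.4]), array([ 73.3, 123.7]), np.float32(31.1))
stand 0.67 200.05128205128204 173.06184012066365 (array([570.5, 328.9]), array([145.6, 241.7]), np.float32(-86.2))
```

View pics/top2.png

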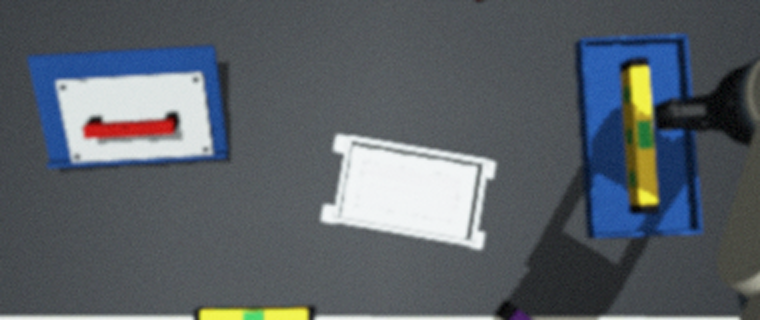

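```bash
cat >> h.py <<'E'
M=np.array([[0,1,0],[1,0,0],[0,0,-1.]])
def Rcover(yaw,tilt=28): return Ro.from_euler("z",yaw,degrees=True)*Ro.from_euler("y",-tilt,degrees=True)
def toolrpy(yaw,tilt=28): return (Rcover(yaw,tilt)*Ro.from_matrix(M)).as_euler("xyz",degrees=True)
def red(a,u0,u1,v0,v1):
    h=cv2.cvtColor(a,cv2.COLOR_BGR2HSV); m=((h[...,0]<8)|(h[...,0]>172))&(h[...,1]>130)&(h[...,2]>60)
    k=np.zeros_like(m); k[v0:v1,u0:u1]=m[v0:v1,u0:u1]; n,l,st,_=cv2.connectedComponentsWithStats(k.astype(np.uint8))
    v,u=np.nonzero(l==1+st[1:,4].argmax()); return np.c_[u,v]
E
python3 - <<'E'
from h import *
a=cv2.imread("pics/top.png"); p=red(a,170,250,160,215); print(p.mean(0),len(p),rect(ray_z("top",p,100)[:,:2]))
d=np.load('pics/w1.npz'); a=cv2.imread("pics/w1.png"); p=red(a,470,600,230,280); print(p.min(0),p.max(0),rect(ray_z("w",p,100,d['K'],d['T'])[:,:2]))
h=np.array([542,306,95]); n=Rcover(3.5).apply([0,0,1]); rp=toolrpy(3.5); print(n,rp)
to(h+150*n,rp); to((470,300,240),(180,0,93.5))
E
```

```text
[204.48881789 193.94249201] 313 (array([537.6, 313.3]), array([ 18.4, 109.7]), np.float32(-86.9))
[501 245] [584 258] (array([537.8, 314.6]), array([ 16.9, 121.5]), np.float32(-86.7))
[-0.4685959  -0.02866055  0.88294759] [ 1.52000000e+02 -1.27222187e-14  9.35000000e+01]
t 8.78 shift now-frame [ 37.7 632.2 -19.8] turn [-22.12 -21.74  86.93] shift after-turn [632.8 -12.8 -29.6] rpy [ 1.7997e+02 -5.0000e-02 -1.7763e+02] pos [ 535.5 -328.4  207.3] F [-0.3  0.1 -0.2] op 0.994
t 8.78 shift now-frame [ 39.5 630.6 -32.3] turn [-1.000e-02 -6.000e-02  8.887e+01] shift after-turn [631.2 -27.  -32.7] rpy [ 1.7997e+02 -5.0000e-02 -1.7763e+02] pos [ 535.5 -328.4  207.3] F [-0.3  0.1 -0.2] op 0.994
```

>>> servo_tool(
  rows=[
    [85,[0,0,-3],[0,0,10]],
    [85,[0,0,-3],[0,0,10]],
    [85,[0,0,-3],[0,0,10]],
    [85,[0,0,-3],[0,0,10]],
    [85,[0,0,-3],[0,0,10]],
    [85,[0,0,-3],[0,0,10]],
    [85,[0,0,-3],[0,0,10]],
    [85,[0,0,0],[0,0,10]],
  ],
)

```text
clock: 9.78
eef_pos: [535.4, -328.3, 226.9]
tcp_rot: [-3.139, -0.002, 1.781]
contact_force: [0.4, -0.2, -0.4]
opening: 0.996
```

>>> servo_tool(
  rows=[
    [85,[0,0,0],[0,0,9.2]],
    [85,[53,-3,0],[0,0,0]],
    [85,[53,-3,0],[0,0,0]],
    [85,[53,-3,0],[0,0,0]],
    [85,[53,-3,0],[0,0,0]],
    [85,[53,-3,0],[0,0,0]],
    [85,[53,-3,0],[0,0,0]],
    [85,[53,-3,0],[0,0,0]],
  ],
)

```text
clock: 10.78
eef_pos: [493.3, 42.0, 227.2]
tcp_rot: [-3.139, 0.0, 1.626]
contact_force: [0.6, 0.8, 0.6]
opening: 0.998
```

>>> servo_tool(
  rows=[
    [85,[53,-3,0],[0,0,0]],
    [85,[53,-3,0],[0,0,0]],
    [85,[53,-3,0],[0,0,0]],
    [85,[53,-3,0],[0,0,0]],
    [85,[53,-3,0],[-9.3,0,0]],
    [85,[0,0,0],[-9.3,0,0]],
    [85,[0,0,0],[-9.4,0,0]],
    [85,[0,0,0],[0,0,0]],
  ],
)

```text
clock: 11.78
eef_pos: [461.8, 303.0, 225.8]
tcp_rot: [2.658, 0.004, 1.629]
contact_force: [-0.3, 0.7, -0.2]
opening: 1.0
```

```bash
python3 - <<'E'
from h import *
to((537.7,313.5,96),toolrpy(3.2))
a,K,T=wrist('w2',[('cover',63)]); boxes("wrist",["cover_handle","cover"],T)
print('cam',np.round(-T[:3,:3].T@T[:3,3]))
p=red(a,0,640,0,400); print(p.min(0),p.max(0),p.mean(0),rect(p))
print("proj est", ((lambda q:(q[:2]/q[2]))(K@(T[:3,:3]@np.array([537.7,313.5,96])+T[:3,3]))))
E
```

```text
t 11.78 shift now-frame [  6.6   7.2 150.4] turn [-0.26  0.15  0.25] shift after-turn [  6.2   6.5 150.5] rpy [152.26   0.25  93.35] pos [461.8 303.  225.8] F [-0.3  0.7 -0.2] op 1.0
cover 0.82 15613 px 324.0 161.0 ext 272 377 85 243 (array([564.2, 308.2]), array([129.6, 199.9]), np.float32(-86.7))
wrist cover_handle 0.77 w [545. 332.  77.] px [321. 158.]
wrist cover 0.96 w [545. 328.  74.] px [319. 161.]
cam [391. 382. 353.]
[317 122] [333 229] [324.45309735 174.37699115] (array([325. , 175.5]), array([ 16., 107.]), np.float32(-90.0))
proj est [321.99665954 179.25465709]
```

View pics/w2.png

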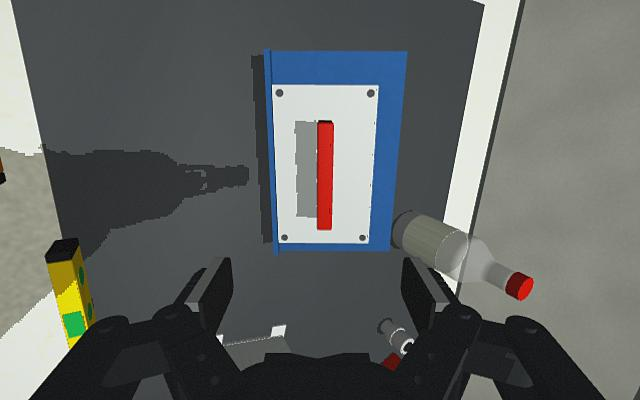

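w2 shows the cover plate with corners at (272,86), (378,86), (369,243) and (276,243). The red bar is at (325,175), vertical in the picture, so the yaw is aligned. The bottle is at right (440,245), clear of the stand.

```bash
cat > pnp.py <<'E'
from h import *
a=cv2.imread("pics/w2.png"); d=np.load("pics/w2.npz"); K,T=d["K"],d["T"]
g=cv2.cvtColor(a,cv2.COLOR_BGR2GRAY); s=cv2.cvtColor(a,cv2.COLOR_BGR2HSV)[...,1]
m=((g>110)&(s<50)); m[:, :262]=0; m[:,395:]=0; m[:70]=0; m[250:]=0
n,l,st,_=cv2.connectedComponentsWithStats(m.astype(np.uint8)); k=(l==1+st[1:,4].argmax()).astype(np.uint8)
c=cv2.convexHull(np.vstack(cv2.findContours(k,cv2.RETR_EXTERNAL,cv2.CHAIN_APPROX_NONE)[0]))
q=cv2.approxPolyDP(c,6,True)[:,0].astype(float); print(q.tolist())
ctr=q.mean(0); o=sorted(q,key=lambda p:np.arctan2(p[1]-ctr[1],p[0]-ctr[0])); img=np.float32(o)  # TL,TR,BR,BL
obj=np.float32([[-55,90,5],[55,90,5],[55,-90,5],[-55,-90,5]])
ok,r,t=cv2.solvePnP(obj,img,K,None,flags=cv2.SOLVEPNP_IPPE)
pr=cv2.projectPoints(obj,r,t,K,None)[0][:,0]; print("res",np.round(pr-img,1).tolist())
R=T[:3,:3].T@cv2.Rodrigues(r)[0]; o=T[:3,:3].T@(t[:,0]-T[:3,3])
print("cover",o.round(1),"x",R[:,0].round(3),"z",R[:,2].round(3),"handle",(o+37*R[:,2]).round(1),"yaw",np.degrees(np.arctan2(R[1,0],R[0,0])).round(2))
# fixed-orientation handle from the bar top
p=red(a,0,640,0,400); u=np.array([325,175.5])
n=Rcover(3.2).apply([0,0,1]); ray=T[:3,:3].T@np.linalg.inv(K)@np.r_[u,1]; cam=-T[:3,:3].T@T[:3,3]
for z in (90,96,102):
    P=np.array([537.7,313.5,z])+8*n; x=cam+ray*((P-cam)@n)/(ray@n); print(z,(x-8*n).round(1))
E
python3 pnp.py
```

```text
[[377.0, 85.0], [367.0, 243.0], [279.0, 242.0], [272.0, 84.0]]
res [[3.4000000953674316, 162.10000610351562], [-5.599999904632568, 163.3000030517578], [5.800000190734863, -154.39999389648438], [-2.200000047683716, -151.0]]
cover [555.1 318.6  66.3] x [0.837 0.073 0.542] z [ 0.538 -0.289 -0.792] handle [575.  307.8  37. ] yaw 4.97
90 [542.5 318.4  92.7]
96 [539.8 319.6  97.3]
102 [537.2 320.7 101.9]
```

```bash
sed -i 's/^ok,r,t=.*/G=T[:3,:3]@Rcover(3.2).as_matrix(); t0=(T[:3,:3]@np.array([555,315,63.])+T[:3,3]).reshape(3,1)\nok,r,t=cv2.solvePnP(obj,img,K,None,cv2.Rodrigues(G)[0],t0,True,cv2.SOLVEPNP_ITERATIVE)/' pnp.py; cat >> pnp.py <<'E'
from scipy.optimize import least_squares
f=lambda x:(cv2.projectPoints(obj,cv2.Rodrigues(T[:3,:3]@Rcover(x[3]).as_matrix())[0],T[:3,:3]@x[:3]+T[:3,3],K,None)[0][:,0]-img).ravel()
s=least_squares(f,[555,315,63,3.2]); print("fixed tilt",s.x.round(1),"res",s.fun.round(1),"handle",(s.x[:3]+37*Rcover(s.x[3]).apply([0,0,1])).round(1))
E
python3 pnp.py
```

```text
[[377.0, 85.0], [367.0, 243.0], [279.0, 242.0], [272.0, 84.0]]
res [[0.0, 0.6000000238418579], [0.20000000298023224, -0.0], [0.800000011920929, -0.4000000059604645], [-1.100000023841858, -0.20000000298023224]]
cover [558.9 316.4  60.8] x [0.877 0.051 0.477] z [-0.478  0.001  0.879] handle [541.2 316.4  93.3] yaw 3.31
90 [542.5 318.4  92.7]
96 [539.8 319.6  97.3]
102 [537.2 320.7 101.9]
fixed tilt [558.3 316.1  61.9   3.3] res [-0.5  0.7  0.9  0.2  0.5 -0.7 -1.  -0.3] handle [541.  315.1  94.6]
```

```bash
python3 - <<'E'
from h import *
n=Rcover(3.3).apply([0,0,1]); to(np.array([540.7,315.5,95])-17*n,toolrpy(3.3))
for _ in range(4): grab_frame("wrist"); print(np.round(sense()["eef_pos"],1),np.degrees(sense()["tcp_rot"]).round(2))
E
```

```text
t 11.97 shift now-frame [  6.9   4.2 170.4] turn [-0.15  0.08 -0.15] shift after-turn [  6.7   3.7 170.5] rpy [152.15   0.    93.13] pos [465.9 304.5 228.7] F [-0.1 -1.  -1. ] op 0.995
[466.1 304.4 228.8] [ 1.5212e+02 -1.0000e-02  9.3100e+01]
[466.1 304.2 228.8] [ 1.521e+02 -1.000e-02  9.309e+01]
[466.  304.1 228.8] [ 1.5208e+02 -1.0000e-02  9.3080e+01]
[465.9 304.1 228.7] [152.07  -0.    93.09]
```

```bash
python3 - <<'E'
from h import *
wrist('w2',[])
E
python3 pnp.py | tail -1
```

```text
fixed tilt [558.1 316.   61.9   3.2] res [-0.4  0.3  0.6  0.2  0.1 -0.3 -0.3 -0.2] handle [540.8 315.1  94.6]
```

>>> servo_tool(
  rows=[
    [85,[6.8,4,0],[0,0,0]],
    [85,[0,0,40],[0,0,0]],
    [85,[0,0,45],[0,0,0]],
    [85,[0,0,40],[0,0,0]],
    [85,[0,0,25],[0,0,0]],
    [85,[0,0,12],[0,0,0]],
    [85,[0,0,8],[0,0,0]],
    [85,[0,0,0],[0,0,0]],
  ],
  force=60,
)

```text
clock: 13.22
eef_pos: [547.9, 315.8, 80.5]
tcp_rot: [2.653, 0.0, 1.626]
contact_force: [0.3, -0.0, 0.3]
opening: 0.995
```

>>> servo_tool(
  rows=[
    [30,[0,0,0],[0,0,0]],
    [5,[0,0,0],[0,0,0]],
    [5,[0,0,0],[0,0,0]],
    [5,[0,0,0],[0,0,0]],
    [5,[0,0,0],[0,0,0]],
    [5,[0,0,0],[0,0,0]],
    [5,[0,0,0],[0,0,0]],
  ],
)

```text
clock: 14.1
eef_pos: [547.5, 315.6, 80.7]
tcp_rot: [2.653, 0.0, 1.626]
contact_force: [-4.9, 0.4, 6.0]
opening: 0.175
```

>>> servo_tool(
  rows=[
    [5,[0,0,-5],[0,0,0]],
    [5,[0,0,-20],[0,0,0]],
    [5,[0,0,-40],[0,0,0]],
    [5,[0,0,-50],[0,0,0]],
    [5,[0,0,-20],[0,0,0]],
    [5,[0,0,0],[0,0,0]],
  ],
)

```text
clock: 14.85
eef_pos: [484.3, 312.5, 200.9]
tcp_rot: [2.652, -0.001, 1.626]
contact_force: [-0.3, -0.1, -3.1]
opening: 0.177
```

```bash
python3 - <<'E'
from h import *
to((463,-27,200),(180,0,80))
a=grab_frame("top"); cv2.imwrite("pics/top3.png",a)
b=cv2.resize(a[185:265,290:400],None,fx=7,fy=7,interpolation=cv2.INTER_CUBIC); cv2.imwrite("pics/enc.png",b)
E
```

```text
t 14.85 shift now-frame [-337.7  -35.6  -18.6] turn [27.91 -3.31 12.9 ] shift after-turn [-338.    37.9    0.9] rpy [ 1.5196e+02 -8.0000e-02  9.3190e+01] pos [484.3 312.5 200.9] F [-0.3 -0.1 -3.1] op 0.177
```

View pics/enc.png

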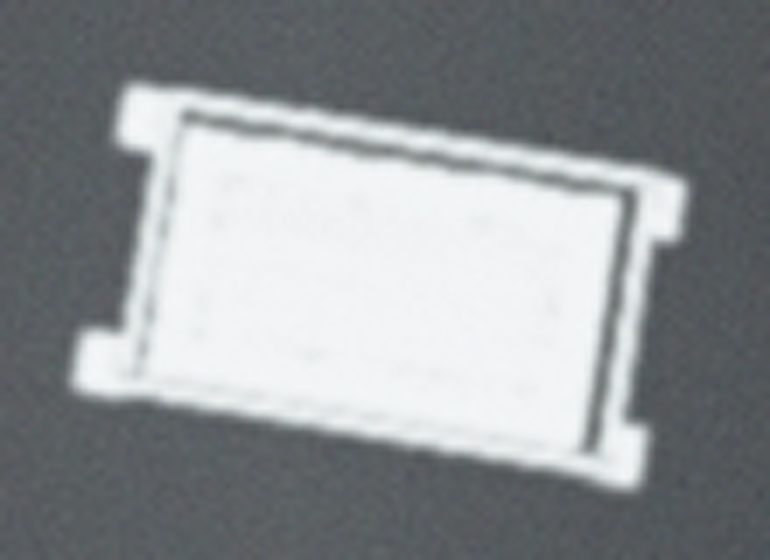

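```bash
python3 - <<'E'
from h import *
from scipy.optimize import least_squares
K,T=cal("top"); c=np.array([(183,112),(637,190),(599,456),(138,379)],float); img=(c+.5)/7-.5+[290,185]
print(img.round(1).tolist())
P=ray_z("top",img,60); print(P.round(1),rect(P[:,:2]))
loc=np.array([[49,84],[49,-84],[-49,-84],[-49,84]],float)
def W(x):
    c,s=np.cos(x[2]),np.sin(x[2]); return np.c_[loc@np.array([[c,s],[-s,c]])+x[:2],np.full(4,60.)]
s=least_squares(lambda x:(proj("top",W(x))-img).ravel(),[463,-27,-.17]); print("fit",s.x[:2].round(1),np.degrees(s.x[2]).round(2),s.fun.round(2))
d=np.load("pics/w1.npz"); a=cv2.imread("pics/w1.png")
q=(d["T"][:3,:3]@W(s.x).T).T+d["T"][:3,3]; q=(d["K"]@q.T).T; q=q[:,:2]/q[:,2:]; print("w1 pred",q.round(1).tolist())
b=cv2.resize(a[95:230,220:390],None,fx=4,fy=4,interpolation=cv2.INTER_CUBIC)
for p in (q-[220,95]+.5)*4: cv2.circle(b,tuple(int(v) for v in p),3,(0,0,255),-1)
cv2.imwrite("pics/w1c.png",b)
E
```

```text
[[315.7, 200.6], [380.6, 211.7], [375.1, 249.7], [309.3, 238.7]]
[[ 524.3   43.5   60. ]
 [ 496.3 -119.9   60. ]
 [ 401.3 -105.1   60. ]
 [ 428.5   59.4   60. ]] (array([462.8, -30.8]), array([ 97.1, 166.8]), np.float32(80.6))
fit [462.6 -30.5] -9.45 [-0.31 -0.16  0.61 -0.35  0.08  0.32 -0.38  0.17]
w1 pred [[350.0, 214.5], [238.6, 186.0], [251.8, 118.1], [370.9, 150.9]]
```

View pics/w1c.png

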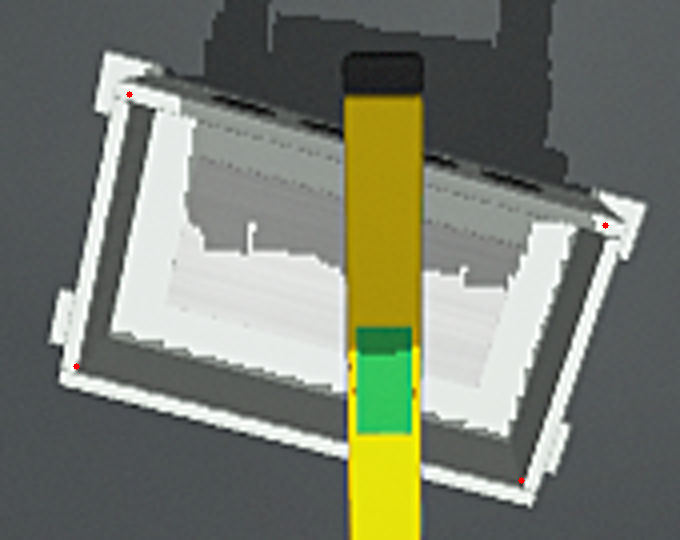

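>>> servo_tool(
  rows=[
    [5,[0,0,0],[9.3,0,0]],
    [5,[0,0,0],[9.3,0,0]],
    [5,[0,0,0],[9.3,0,0]],
    [5,[0,0,0],[0,0,6.3]],
    [5,[0,0,0],[0,0,6.4]],
    [5,[-30,3,0],[0,0,0]],
    [5,[-45,5,0],[0,0,0]],
    [5,[-45,5,0],[0,0,0]],
  ],
)

```text
clock: 15.9
eef_pos: [477.3, 188.8, 197.5]
tcp_rot: [3.126, 0.002, 1.402]
contact_force: [0.2, -0.1, -3.0]
opening: 0.175
```

>>> servo_tool(
  rows=[
    [5,[-45,5,0],[0,0,0]],
    [5,[-45,5,0],[0,0,0]],
    [5,[-45,5,0],[0,0,0]],
    [5,[-45,4,0],[0,0,0]],
    [5,[-30,3,0],[0,0,0]],
    [5,[-12,0,0],[0,0,0]],
    [5,[0,0,0],[0,0,0]],
    [5,[0,0,0],[0,0,0]],
  ],
)

```text
clock: 16.9
eef_pos: [462.1, -31.3, 199.3]
tcp_rot: [3.125, -0.0, 1.402]
contact_force: [0.8, -0.1, -3.9]
opening: 0.176
```

```bash
python3 - <<'E'
from h import *
grab_frame("top")
to((462.6,-30.5,136),(180,0,80.5))
wrist('w3',[('cover',185)])
to((462.6,-30.5,136),(180,0,80.5))
E
```

```text
t 16.95 shift now-frame [ 0.7 -0.7 63.4] turn [ 0.95 -0.03 -0.13] shift after-turn [ 0.7  0.4 63.4] rpy [ 1.7905e+02 -3.0000e-02  8.0370e+01] pos [462.1 -31.2 199.4] F [ 0.9 -0.1 -3.6] op 0.177
cover 0.8 41638 px 316.0 188.0 ext 206 427 84 365 (array([463.2, -32.1]), array([111.7, 182.6]), np.float32(80.5))
t 17.05 shift now-frame [ 0.7 -0.7 63.6] turn [ 0.97 -0.02 -0.1 ] shift after-turn [ 0.7  0.4 63.6] rpy [ 1.7903e+02 -2.0000e-02  8.0400e+01] pos [462.1 -31.2 199.6] F [ 0.5  0.8 -3.8] op 0.172
```

View pics/w3.png

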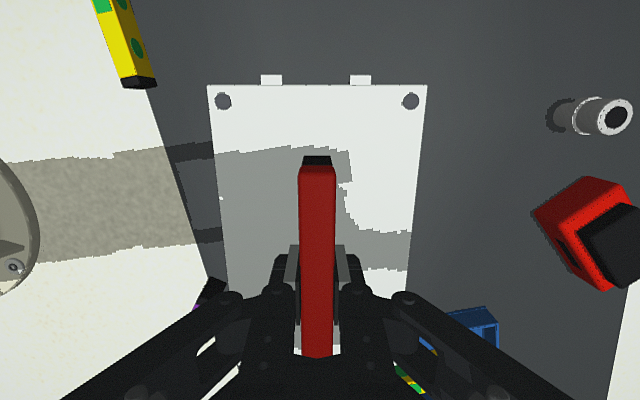

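w3: the cover is held square with its plate at u 206–427, and the enclosure's ears at (271,80) and (360,80) sit symmetric under it. The fit puts the cover within about 1 mm of the enclosure's centre, so I'm levelling 1° and descending.

>>> servo_tool(
  rows=[
    [5,[0.7,-0.7,0],[0.95,0,0]],
    [5,[0,0,40],[0,0,0]],
    [5,[0,0,40],[0,0,0]],
    [5,[0,0,22],[0,0,0]],
    [5,[0,0,0],[0,0,0]],
    [5,[0,0,0],[0,0,0]],
  ],
)

```text
clock: 17.8
eef_pos: [462.3, -31.0, 98.5]
tcp_rot: [3.14, -0.0, 1.402]
contact_force: [0.0, 0.1, -3.0]
opening: 0.176
```

>>> servo_tool(
  rows=[
    [5,[0,0,2.5],[0,0,0]],
    [5,[0,0,2.5],[0,0,0]],
    [5,[0,0,2.5],[0,0,0]],
    [5,[0,0,0],[0,0,0]],
    [5,[0,0,0],[0,0,0]],
  ],
)

```text
clock: 18.42
eef_pos: [461.5, -31.1, 90.2]
tcp_rot: [3.141, -0.0, 1.402]
contact_force: [0.2, -0.4, -3.4]
opening: 0.171
```

>>> servo_tool(
  rows=[
    [5,[0,0,2],[0,0,0]],
    [5,[0,0,2],[0,0,0]],
    [5,[0,0,0],[0,0,0]],
    [5,[0,0,0],[0,0,0]],
  ],
)

```text
clock: 18.92
eef_pos: [461.5, -31.1, 86.2]
tcp_rot: [3.141, -0.0, 1.402]
contact_force: [-0.8, -0.4, -3.6]
opening: 0.176
```

>>> servo_tool(
  rows=[
    [5,[0,0,1.5],[0,0,0]],
    [5,[0,0,1.5],[0,0,0]],
    [5,[0,0,0],[0,0,0]],
    [5,[0,0,0],[0,0,0]],
  ],
)

```text
clock: 19.42
eef_pos: [461.5, -31.1, 83.2]
tcp_rot: [3.141, -0.0, 1.402]
contact_force: [0.1, -0.3, -3.8]
opening: 0.179
```

>>> servo_tool(
  rows=[
    [5,[0,0,1],[0,0,0]],
    [5,[0,0,1],[0,0,0]],
    [5,[0,0,0],[0,0,0]],
    [5,[0,0,0],[0,0,0]],
  ],
)

```text
clock: 19.92
eef_pos: [461.5, -31.1, 81.2]
tcp_rot: [3.141, -0.0, 1.402]
contact_force: [-0.3, -0.1, -2.9]
opening: 0.167
```

>>> servo_tool(
  rows=[
    [5,[0,0,0.7],[0,0,0]],
    [5,[0,0,0],[0,0,0]],
    [5,[0,0,0],[0,0,0]],
  ],
)

```text
clock: 20.3
eef_pos: [461.5, -31.1, 80.5]
tcp_rot: [3.141, -0.0, 1.402]
contact_force: [0.1, 0.9, -3.4]
opening: 0.175
```

>>> servo_tool(
  rows=[
    [5,[0,0,0.7],[0,0,0]],
    [5,[0,0,0],[0,0,0]],
    [5,[0,0,0],[0,0,0]],
  ],
)

```text
clock: 20.68
eef_pos: [461.5, -31.1, 79.8]
tcp_rot: [3.141, -0.0, 1.402]
contact_force: [-0.6, 0.6, -3.5]
opening: 0.17
```

>>> servo_tool(
  rows=[
    [5,[0,0,0.7],[0,0,0]],
    [5,[0,0,0],[0,0,0]],
    [5,[0,0,0],[0,0,0]],
  ],
)

```text
clock: 21.05
eef_pos: [461.6, -31.1, 79.4]
tcp_rot: [3.141, -0.0, 1.402]
contact_force: [-1.9, 0.4, 5.2]
opening: 0.178
```

>>> servo_tool(
  rows=[
    [18,[0,0,0],[0,0,0]],
    [28,[0,0,0],[0,0,0]],
    [45,[0,0,0],[0,0,0]],
    [60,[0,0,0],[0,0,0]],
    [60,[0,0,0],[0,0,0]],
    [60,[0,0,-20],[0,0,0]],
    [60,[0,0,-50],[0,0,0]],
    [60,[0,0,-60],[0,0,0]],
  ],
)

```text
clock: 22.05
eef_pos: [460.6, -31.1, 209.8]
tcp_rot: [-3.14, -0.0, 1.402]
contact_force: [1.5, -0.9, -0.1]
opening: 0.702
```

>>> servo_tool(
  rows=[
    [60,[50,0,-20],[0,0,0]],
    [60,[50,0,0],[0,0,0]],
    [60,[50,0,0],[0,0,0]],
    [60,[50,0,0],[0,0,0]],
    [60,[0,0,0],[0,0,0]],
    [60,[0,0,0],[0,0,0]],
  ],
)

```text
clock: 22.8
eef_pos: [494.6, 165.7, 228.8]
tcp_rot: [-3.141, 0.0, 1.403]
contact_force: [0.8, -0.2, -0.0]
opening: 0.705
```

```bash
python3 - <<'E'
from h import *
to((462,-30,200),(180,0,80.5))
a=grab_frame("top")
for t,z in [("cover",65),("level",45),("tray",35),("battery",60)]:
  for cf,m in masks("top",t)[:4]:
    v,u=np.nonzero(m); print(t,round(cf,2),u.mean().round(),v.mean().round(),rect(ray_z("top",np.c_[u,v],z)[:,:2]))
boxes("top",["bottle","battery","gland"])
b=grab_frame("scene")
cv2.imwrite("pics/fin.png",np.vstack([cv2.resize(a[90:270,240:520],(784,300)),cv2.resize(b[160:310,140:460],(784,300))]))
E
```

```text
t 22.8 shift now-frame [-198.4    0.6   28.9] turn [-0.01  0.02 -0.13] shift after-turn [-1.984e+02  1.000e-01  2.880e+01] rpy [-1.7999e+02  2.0000e-02  8.0370e+01] pos [494.6 165.7 228.8] F [ 0.8 -0.2 -0. ] op 0.705
cover 0.71 345.0 226.0 (array([461.2, -29.1]), array([112. , 181.4]), np.float32(79.9))
cover 0.35 390.0 106.0 (array([ 768.7, -147.4]), array([ 79.5, 125.7]), np.float32(-58.8))
cover 0.24 325.0 222.0 (array([463. , -25.3]), array([109.8, 203.2]), np.float32(80.3))
level 0.8 459.0 197.0 (array([ 535.6, -322.2]), array([ 39.5, 201.1]), np.float32(1.6))
level 0.67 256.0 287.0 (array([308.2, 168.3]), array([ 20.8, 155.9]), np.float32(-88.9))
level 0.66 184.0 303.0 (array([266.6, 377.1]), array([ 19.8, 158. ]), np.float32(-88.9))
level 0.58 422.0 308.0 (array([ 255.7, -223. ]), array([ 27.3, 209.4]), np.float32(52.4))
tray 0.9 458.0 197.0 (array([ 536.8, -324.3]), array([148.7, 260.7]), np.float32(2.4))
tray 0.35 345.0 226.0 (array([462. , -31.1]), array([112. , 187.2]), np.float32(80.0))
battery 0.63 390.0 105.0 (array([ 770.8, -149. ]), array([ 79.3, 128.6]), np.float32(-58.5))
battery 0.53 459.0 198.0 (array([ 533.1, -317.4]), array([ 36.8, 195.9]), np.float32(2.2))
top bottle 0.97 w [748. 177. 129.] px [260. 105.]
top battery 0.57 w [ 769. -148.   56.] px [390. 106.]
top gland 0.44 w [745. -10.  64.] px [337. 115.]
```

View pics/fin.png

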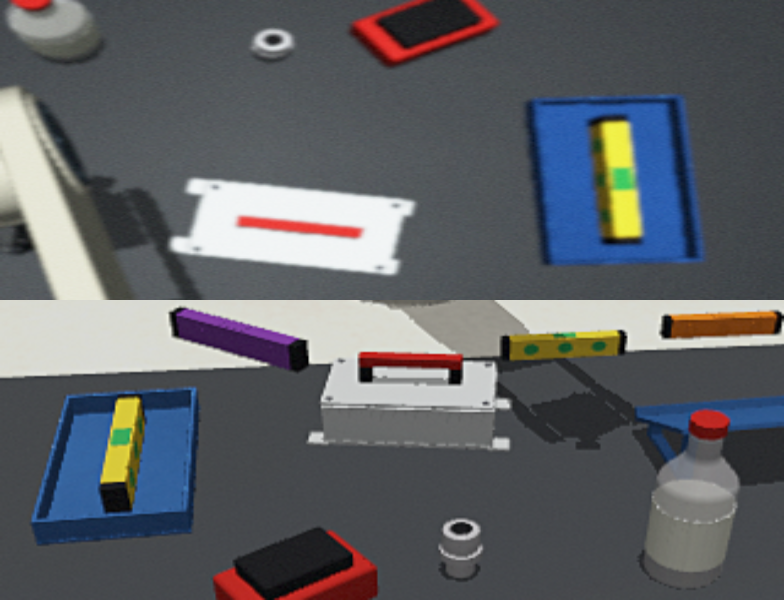

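The final view shows the cover flush on the enclosure, the level upright in the tray, and the bystanders where they were. I'm handing it in.

```bash
python3 -c "
from rig import *
print(sign_off())"
```

```text
the job is handed in; nothing more can be done
None
```

I laid the spirit level in the blue tray, then lifted the cover off the stand by its handle and set it on the enclosure. I handed the job in at about 23 s; no verdict is reported.

- **Level:** it stands upright on the tray floor, within 1° of the tray's length and near its middle. I released it only after the wrist force showed it touching the floor.
- **Cover:** it went in with no contact until it was home, with the tool at 79.4 mm against about 80 mm expected. It looks flush in both the top and scene pictures. The last fit put it about 2 mm from the enclosure's estimated centre and within 1° of its angle, inside the 7 mm and 0.1 rad limits.
- **Bystanders:** the bottle, battery pack and cable gland read within about 4 mm of their first positions, which is the detector's accuracy.

No checks failed. The only disagreement was in the overhead tray and level outlines, which came out up to about 7 mm off in y. I put that down to visible side walls and corrected for it in the tray position.

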